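# Clear the maul, unlock the arbor press and hold its lever down on the coaster

## Task

The wooden coaster in the arbor press is ready to be embossed, but the maul has been left standing in the way of the lever: first move the maul aside and stand it upright on the black rubber pounding board, wholly on it, and let go of it. Then flip the red safety catch on the press right over to the back, and after that take the lever by its ball and pull it all the way down to its stop, so that the brass die presses on the coaster; finish while holding the lever down there with the gripper, do not let go. Never force the lever while the catch is on, do not knock the maul over or disturb the coaster, and leave everything else on the bench where it is.

Things in the scene. Friction and masses are not known exactly. Their poses are not given: they have to be found in the camera images.
- press: teal bench arbor press, fixed; origin under its base on the bench; x from its front to its back (away from the robot), y to its left, z up. In its frame (mm): base x -75..125, y -55..55, z 0..22; head x -40..102, y -30..30, z 125..197; ram 24 square at x -19, y 0, up to z 215. The lever swings in the plane y = -50 (right), the red catch in y 33..55 (left)
- knob (a point): centre of the black ball (34 diameter) on the press lever, 170 from the pivot on a bar 12 thick. Lever up: 325 above the bench, 58 in front of the pivot (towards press -x); fully down: 118 above the bench, 163 in front. Can be gripped from above across the press's y; it turns between the fingers as the lever swings
- lever_pivot (a point): axis of the lever's pivot (along the press's y) in the plane of the lever, 165 above the bench; fixed, with the press's axes
- lever (a joint): lever angle (rad): 0 = fully up, bar 70 degrees above level, as it starts; grows as the ball comes forward and down; 1.5 = fully down at its stop, bar 16 degrees below level. The die meets the coaster only in the last 0.07. A spring returns it up when let go: pulling at the ball takes about 3 N at the top, 5 N near the bottom, 8 to 12 N at the stop. With the catch on it moves less than 0.1
- catch (a joint): safety catch angle (rad): 0 = on, its nose in front of a lug on the lever shaft; grows as its tab is pushed over to the back; 1.6 = fully back at its stop, tab lying level. Light: about 1 N at the tab. By its weight it drops back on if let go before about 0.4 and falls fully back by itself beyond about 0.8
- catch_tab (a point): middle of the front face of the catch's red thumb tab, an upright plate 22 wide, 7 thick, ending 18 above this point. Catch on: 243 above the bench, 20 in front of and 47 above the hinge; turns with the catch. A level push from the front at this height or up to 5 lower, carried towards press +x until the contact is 30 past the hinge, flips the catch over
- catch_hinge (a point): catch hinge axis (along the press's y), at the middle of the tab's width, 196 above the bench, 21 behind the press's origin; fixed to the press, with the press's axes
- ram: ram with the brass die (44 diameter) at its foot, driven down 12 per rad of lever; origin on the bench under the ram when the lever is up, with the press's axes
- coaster_center (a point): centre of the round wooden coaster, 80 diameter, 8 thick, lying loose on the press's round steel bed under the die (its underside 37 above the bench)
- coaster: the same coaster; origin at the centre of its underside
- maul_grip (a point): point on the axis of the maul's black handle (28 diameter), 135 above its foot and 43 below its top: where to grip it. The maul stands upright on its cream plastic head (60 diameter, 72 high), 178 high in all, about 420 g, in front of the press under the lever. z along the handle, up
- maul: the same maul; origin at the centre of its foot (the head's flat end), z up along the handle
- board_top (a point): centre of the top of the black rubber pounding board, 160 x 160 x 12 (its top is 12 above the bench); x and y along its edges
- setter: bystander: steel snap-setter rod, 110 long, 10 thick, lying on the cutting mat; origin at the middle of its underside
- beveler: bystander: wood-handled edge beveler, 125 long, 22 thick, lying on the cutting mat; origin at its underside near the middle
- jar: bystander: small glass jar with metal lid, 52 diameter, 60 high, left rear of the press; origin under its centre
- glue: bystander: white glue bottle with red cap, 42 diameter, 115 high, right rear of the press; origin under its centre
- phone: bystander: phone in a green case, 150 x 74 x 10, lying on the left; origin under its centre
- pen: bystander: black marker pen, 138 long, 12 thick, lying on the cutting mat; origin under its centre
- brush: bystander: dark wooden brush on its bristles, 140 x 48 x 47 high; origin under its centre
- tin: bystander: flat round wax tin, 68 diameter, 22 high; origin under its centre
Mind the look-alikes: they are no part of the job. What is meant by the coaster is not turquoise, and is the smaller of those in its own colour.

How it is judged:
By the outcome, as a careful person would: the job done as asked, in the order asked, and still so for the second after the job is handed in, while the arm keeps its last pose, push and grip.
It also fails if it takes over 64 s, if anything falls off the work surface, if the arm or the gripper's body presses on something with over 40 N, if the wrist force passes 120 N, or if a joint passes its speed limit or range.

## Robot

A 7-joint arm with a two-finger parallel gripper is mounted at the origin on the work surface. World frame = base frame: x ahead of the robot, y to its left, z up, the work surface at z = 0. Lengths are in m, angles in rad, forces in N, time in s.
With the tool pointing down it reaches from about 0.35 to 0.9 m from the base axis. Payload 8.1 kg.
Tool frame: the origin (TCP) lies midway between the tips of the shut fingers; the grasp point (between the pads) lies 19 mm behind it; z points along the fingers, y is the line along which they close (so a half turn about z gives the same grasp; the last joint's range is limited). The gripper opens to 92 mm and grips with 3 to 60 N. Pads are 19 mm wide; open, the fingers measure 130 mm over their backs; the gripper's body (75 mm by 190 mm) begins 47 mm behind the grasp point.
Start: joints at [-1.238, 0.434, 0.025, 1.573, -0.012, 1.134, -0.075], TCP at [0.264, 0.567, 0.227] pointing down, gripper open.
Joint ranges: [-2.62, 2.62], [-0.44, 2.09], [-1.27, 1.32], [0.08, 2.57], [-1.32, 4.46], [0.12, 2], [-2.74, 2.74]. Speed limits (rad/s): [2.22, 2.22, 3.01, 3.01, 3.14, 3.14, 3.14].

## Interface

Orientations are given as a rotation vector (axis times angle).
In Python, from cell import arm gives the robot as it stands.
- The arm moves only by the tool send_rows, never from a script. Its argument "increments" is a list of rows, each a list of 3 entries, a list of its own where there are three numbers: the finger opening in cm, from 0 to 9.18, then the shift along the tool's x, y, z in cm, then the turn, a rotation vector about the tool's x, y, z in rad. A call has 1 to 5 rows; each row shifts and turns the commanded pose from where the row before left it, along the tool's axes as they then stand; what a row does not reach is not made up. A row lasts 1/10 s, in which the tool goes at most 50 mm and 8.59 degrees, less where a joint would pass 70% of its speed; a pose out of reach is approached as far as the arm can. A call is refused whole if a number of a shift passes 5 or a number of a turn 0.15, either way. A call with a gripper value outside its range is refused whole. The fingers move at their own pace and stop on an object; "force" is the grip in N (left out, the last holds). Time passes only in rows, so rows that do not move let the fingers close. It gives the time, the measured TCP pose, the force, the opening and the grip force at its end, in the units of the state.
- arm.observe(): the state, without advancing time (a new reading comes with each control period).
- arm.get_image(name): name is "scene" or "top"; returns the picture (400x640x3 uint8, red, green, blue); there is no depth.
- arm.camera_params(name): a dict with "camera_matrix" (3x3 intrinsics, pixels), "R" (3x3) and "t" (3): a world point X has camera coordinates R X + t. Camera axes: x right, y down, z forward; pixel columns grow to the right and rows downward; lengths in m; the calibration is good to about 2 mm. A picture is of the moment at which its call begins. camera_params takes no time and is no camera call.
- arm.sign_off(): hands the job in; it is judged then, once.
The state is a dict: "clock": time; "joints": joint angles; "dq": joint speeds; "joint_efforts": joint torques, N m; "position": TCP position; "ee_rot": TCP orientation; "force": force on the tool from outside, world axes, zero at the start; "ft_torque": the same for the moment, N m; "width": opening from 0.0 (shut) to 1.0 (fully open); "gripper_force": force on a finger pad.
Only numpy, scipy, OpenCV 4.12 (cv2) and the standard library are available. Lean on these libraries where they do the work, as an engineer would, in place of code of your own. Each camera call takes 0.05 s, during which the arm holds its last target. There are 200 camera calls.

## Working session

There is one attempt and no reset: what is moved stays moved. The work goes in short steps, Python scripts to look and compute and a tool call to move; the robot and the scene stay as the last step left them, time stands still between calls to the robot, and variables do not carry over. Pictures are saved under pics/ and viewed, at most 10 in all, crops included, and the job is handed in when it is done.

Besides the shell and the picture viewer there is one more tool, called after "Emit:" by a JSON object that holds its "fn" and its "kwargs". send_rows: Moves the arm, as the interface text tells. Its arguments: {"type":"object","properties":{"increments":{"type":"array"},"force":{"type":"number"}},"required":["increments"]}

```bash
mkdir -p pics; ls
python3 - <<'E'
from cell import arm
import cv2
s=arm.observe(); print(s)
for n in("scene","top"):
    p=arm.camera_params(n); print(n,p)
    cv2.imwrite(f"pics/{n}0.png",arm.get_image(n)[:,:,::-1])
E
```

```text
pics
{'clock': 0.0, 'joints': array([-1.23759507,  0.43519881,  0.02495671,  1.57409815, -0.01161946,
        1.13401707, -0.07512745]), 'dq': array([ 0.00155312,  0.00034235, -0.00045489,  0.00126087, -0.00115337,
        0.00044792, -0.00093646]), 'joint_efforts': array([-3.78285665e-05, -6.67839932e+01,  9.84989852e-01, -3.14459181e+01,
       -6.05586707e-02,  4.22188395e-02,  1.46982552e-04]), 'position': array([0.26365395, 0.56609305, 0.2259594 ]), 'ee_rot': array([-6.79241095e-01, -3.06705381e+00,  2.45074247e-03]), 'force': array([-0.89243169, -0.73195856,  0.50496097]), 'ft_torque': array([-0.03674268,  0.04749013,  0.00932704]), 'gripper_force': 0.0, 'width': 0.9953813870336449}
scene {'camera_matrix': array([[518.68926818,   0.        , 326.70088602],
       [  0.        , 518.68926818, 192.23359461],
       [  0.        ,   0.        ,   1.        ]]), 'R': array([[-0.84742762,  0.53077203, -0.01214466],
       [ 0.36723402,  0.56949699, -0.73539945],
       [-0.38341311, -0.62765774, -0.67752502]]), 't': array([ 0.48394335, -0.07965506,  1.75861289])}
top {'camera_matrix': array([[376.2961131 ,   0.        , 319.98644122],
       [  0.        , 376.2961131 , 205.60873754],
       [  0.        ,   0.        ,   1.        ]]), 'R': array([[-0.01057806, -0.99992847,  0.00558207],
       [-0.98978252,  0.00967659, -0.14225654],
       [ 0.14219235, -0.00702983, -0.98981408]]), 't': array([0.02145727, 0.57961993, 1.10702205])}
```

View pics/scene0.png

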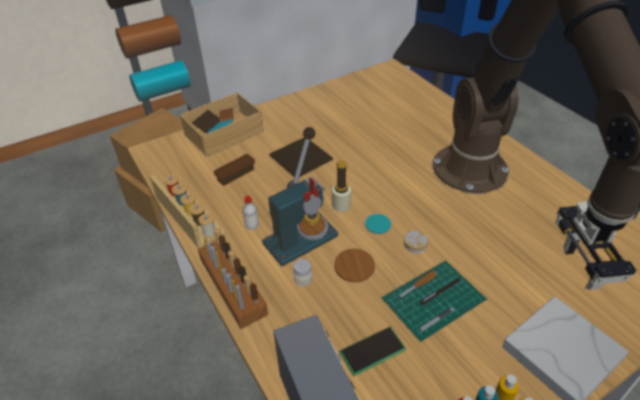

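View pics/top0.png

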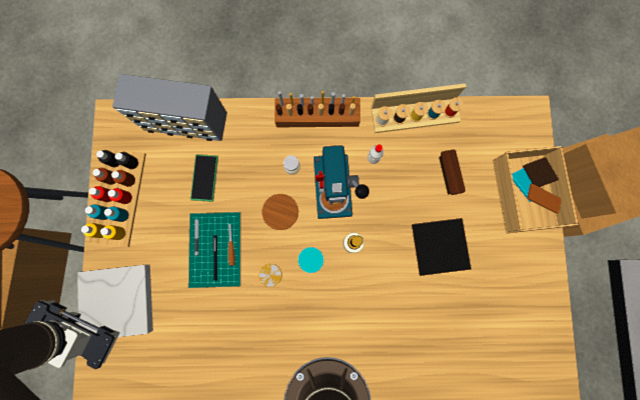

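Scene: press at about (298,222), black ball (309,133), red catch (~318,190), maul (342,187), board (301,155). Top: press (333,183), ball (362,191), catch (320,181), maul (354,242), board (441,246). Look-alikes: coaster in press (top 332,203) vs larger brown disc (280,211) and turquoise disc (311,260); black board (441,246) vs black phone (204,177) and the brown brush (452,171); red catch vs red glue cap (378,148). The choice is the disc in the press, the square board and the catch on the press. Crop check next, with the mask measurements.

```bash
cat > h.py <<'E'
import numpy as np, cv2
from cell import arm
P={n:arm.camera_params(n) for n in("scene","top")}
def ray(n,uv):
    p=P[n]; R=p["R"]; d=R.T@np.linalg.inv(p["camera_matrix"])@np.array([*uv,1.]); return -R.T@p["t"],d/np.linalg.norm(d)
def onz(n,uv,z):
    c,d=ray(n,uv); return c+d*(z-c[2])/d[2]
def tri(a,b):
    A=np.zeros((3,3));B=np.zeros(3)
    for n,uv in(("scene",a),("top",b)):
        c,d=ray(n,uv);M=np.eye(3)-np.outer(d,d);A+=M;B+=M@c
    X=np.linalg.solve(A,B); return X,[np.round(proj(n,X)-uv,1) for n,uv in(("scene",a),("top",b))]
def proj(n,X):
    p=P[n];q=p["camera_matrix"]@(p["R"]@X+p["t"]);return q[:2]/q[2]
def blobs(m,x0,y0,x1,y1,mn=6):
    k=np.zeros_like(m);k[y0:y1,x0:x1]=m[y0:y1,x0:x1]
    n,l,s,c=cv2.connectedComponentsWithStats(k.astype(np.uint8))
    return [(s[i].tolist(),c[i].round(1).tolist(),l==i) for i in range(1,n) if s[i][4]>=mn]
E
python3 - <<'E'
from h import *
A={n:cv2.imread(f"pics/{n}0.png") for n in P}
a=A["scene"][115:265,250:400]; b=A["top"][135:260,290:390]
o=np.zeros((500,800,3),np.uint8)
o[:400,:400]=cv2.resize(a,(400,400),interpolation=2); o[:500,400:800]=cv2.resize(b,(400,500),interpolation=2)
cv2.imwrite("pics/crop0.png",o)
for n,win in(("scene",(260,120,380,260)),("top",(300,135,480,280))):
    I=A[n].astype(int);B,G,R=I[...,0],I[...,1],I[...,2]
    for name,m in(("black",I.max(2)<55),("red",(R>110)&(G<60)&(B<70)),("teal",(B>R+15)&(G>R+15)&(R<75)),("cream",(R>185)&(G>180)&(B>150))):
        for s,c,l in blobs(m,*win):
            r=cv2.minAreaRect(np.argwhere(l)[:,::-1].astype(np.float32))
            print(n,name,s,c,np.round(cv2.boxPoints(r),1).tolist() if s[4]>150 else "")
E
```

```text
scene black [279, 153, 19, 21, 183] [289.4, 162.0] [[279.0, 153.0], [297.0, 153.0], [297.0, 173.0], [279.0, 173.0]]
scene black [308, 156, 5, 4, 11] [309.8, 157.5] 
scene black [302, 160, 18, 13, 99] [309.0, 165.1] 
scene black [340, 175, 3, 11, 12] [340.5, 180.3] 
scene black [271, 203, 11, 46, 219] [276.3, 223.2] [[269.5, 203.3000030517578], [276.29998779296875, 202.10000610351562], [284.20001220703125, 247.39999389648438], [277.3999938964844, 248.60000610351562]]
scene red [314, 189, 3, 4, 10] [315.0, 190.2] 
scene red [305, 192, 6, 6, 21] [307.4, 194.4] 
scene teal [271, 183, 37, 32, 605] [289.8, 197.9] [[270.29998779296875, 197.89999389648438], [303.1000061035156, 180.60000610351562], [314.70001220703125, 202.5], [282.0, 219.8000030517578]]
scene teal [318, 186, 3, 5, 8] [319.1, 188.0] 
scene teal [366, 215, 14, 18, 210] [373.4, 223.3] [[366.0, 215.0], [379.0, 215.0], [379.0, 232.0], [366.0, 232.0]]
scene teal [291, 222, 4, 5, 6] [292.3, 224.2] 
scene teal [328, 225, 5, 4, 11] [329.8, 226.9] 
scene teal [273, 231, 64, 29, 556] [300.7, 246.3] [[269.20001220703125, 245.10000610351
[... 360 characters left out ...]
24.60000610351562], [462.1000061035156, 216.89999389648438], [470.0, 268.20001220703125], [419.70001220703125, 276.0]]
top black [351, 242, 4, 5, 8] [352.1, 244.4] 
top red [376, 145, 6, 7, 36] [378.4, 147.9] 
top red [315, 171, 9, 7, 35] [319.5, 174.6] 
top red [319, 181, 5, 6, 22] [321.2, 183.6] 
top teal [314, 146, 38, 72, 1519] [333.1, 177.3] [[312.79998779296875, 147.39999389648438], [346.6000061035156, 145.0], [351.70001220703125, 215.5], [317.79998779296875, 217.89999389648438]]
top teal [300, 248, 23, 25, 472] [310.7, 259.6] [[300.0, 248.0], [322.0, 248.0], [322.0, 272.0], [300.0, 272.0]]
top cream [370, 147, 8, 11, 49] [373.4, 152.3] 
top cream [344, 233, 20, 20, 122] [351.4, 243.4]
```

View pics/crop0.png

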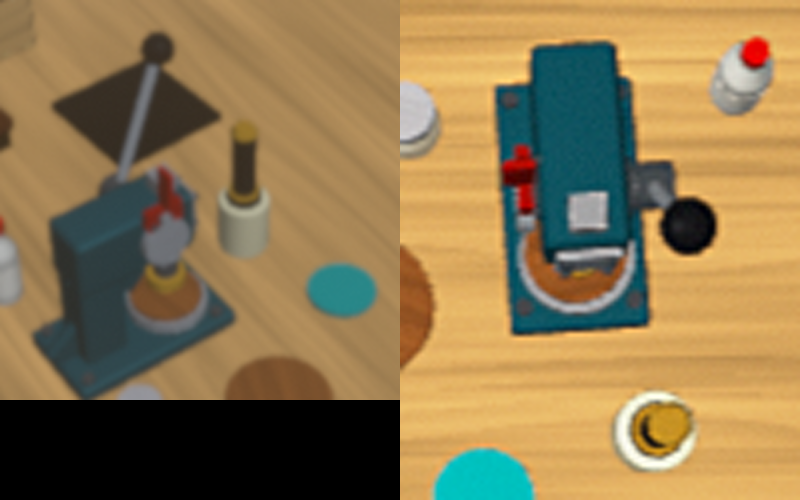

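The crop confirms the choice: brown disc on the steel bed under the die, black ball at top (362,191)/scene (309,133), red tab at top (321,177), maul cap at top (358,241)/scene (341.5,164).

Run:
```python
from h import *
np.set_printoptions(precision=4,suppress=True)
bl,fl,fr,br=[onz("top",u,.022) for u in((314.3,156.8),(318.3,218.3),(352.3,216),(348,154.5))]
print("base",bl,fl,fr,br, np.linalg.norm(bl-fl),np.linalg.norm(fl-fr))
ctr=(bl+fl+fr+br)/4
ex=(bl-fl)+(br-fr);ex/=np.linalg.norm(ex); ey=(fl-fr)+(bl-br); 
a=np.arctan2(ex[1],ex[0]); print("yaw x",a,"yaw from y",np.arctan2(-ey[0],ey[1]))
O=ctr-.025*ex;O[2]=0;print("origin",O)
ball=tri((309.3,133.4),(362,191.2));print("ball",ball)
print("ball z-ray",onz("top",(362,191.2),.325),onz("scene",(309.3,133.4),.325))
print("maul cap",tri((341.5,164),(358,241)),onz("top",(358,241),.178),onz("scene",(341.5,164),.178))
q=[onz("top",u,.012) for u in((411.8,224.6),(462.1,216.9),(470,268.2),(419.7,276))];print("board",np.mean(q,0),q)
# predicted from press frame
R=lambda v:O+np.array([np.cos(a)*v[0]-np.sin(a)*v[1],np.sin(a)*v[0]+np.cos(a)*v[1],v[2]])
for n,v in(("tab",(.001,.044,.243)),("tabtop",(.0045,.044,.261)),("hinge",(.021,.044,.196))):
    print(n,R(v),proj("top",R(v)),proj("scene",R(v)))
Rb=ball[0]-O;print("ball in press",np.cos(a)*Rb[0]+np.sin(a)*Rb[1],-np.sin(a)*Rb[0]+np.cos(a)*Rb[1])
```

```text
base [0.7387 0.0318 0.022 ] [0.543 0.021 0.022] [ 0.5491 -0.0842  0.022 ] [ 0.7452 -0.075   0.022 ] 0.19595744765582426 0.1054072395010264
yaw x 0.05065409947586893 yaw from y 0.05954723425797892
origin [ 0.6191 -0.0279  0.    ]
ball (array([ 0.5712, -0.0793,  0.3266]), [array([-0.1, -0. ]), array([-0.1,  0.1])])
ball z-ray [ 0.5717 -0.0796  0.325 ] [ 0.57  -0.081  0.325]
maul cap (array([ 0.4648, -0.084 ,  0.171 ]), [array([0., 0.]), array([ 0., -0.])]) [ 0.4644 -0.0832  0.178 ] [ 0.4696 -0.077   0.178 ]
board [ 0.4538 -0.3568  0.012 ] [array([ 0.5215, -0.2698,  0.012 ]), array([ 0.5441, -0.4282,  0.012 ]), array([ 0.3858, -0.4423,  0.012 ]), array([ 0.3639, -0.2868,  0.012 ])]
tab [0.6178 0.0161 0.243 ] [320.0473 179.4574] [313.6001 183.6527]
tabtop [0.6213 0.0163 0.261 ] [320.0028 176.5566] [312.2652 178.954 ]
hinge [0.6378 0.0171 0.196 ] [319.4871 175.8412] [307.8385 199.8756]
ball in press -0.050426779022378375 -0.04889838258226127
```

```bash
cat >> h.py <<'E'
from scipy.spatial.transform import Rotation as Ro
def plan(target,th,nmin=1,step=.045):
    """rows (tool cm / rad) from the measured pose to world target with tool-y heading th deg, tool down"""
    s=arm.observe();p=s["position"];R=Ro.from_rotvec(s["ee_rot"])
    t=np.radians(th);T=Ro.from_matrix(np.array([[-np.sin(t),np.cos(t),0],[np.cos(t),np.sin(t),0],[0,0,-1]]).T.T)
    rv=(R.inv()*T).as_rotvec();n=max(nmin,int(np.ceil(np.linalg.norm(rv)/.147)),int(np.ceil(np.linalg.norm(target-p)/step)))
    d=(np.asarray(target)-p)/n
    for i in range(n):
        print(i,[np.round(R.inv().apply(d)*100,2).tolist(),np.round(rv/n,3).tolist()]);R=R*Ro.from_rotvec(rv/n)
E
python3 - <<'E'
from h import *
print(onz("top",(353.75,242.75),.072),onz("top",(353.75,242.75),.06))
plan([.463,-.082,.30],-86.9)
E
```

```text
[ 0.46452282 -0.08197292  0.072     ] [ 0.46504366 -0.08311861  0.06      ]
0 [[-2.39, -2.65, -0.39], [-0.0, 0.0, 0.14]]
1 [[-2.74, -2.29, -0.39], [-0.0, 0.0, 0.14]]
2 [[-3.03, -1.89, -0.39], [-0.0, 0.0, 0.14]]
3 [[-3.26, -1.45, -0.39], [-0.0, 0.0, 0.14]]
4 [[-3.43, -0.98, -0.39], [-0.0, 0.0, 0.14]]
5 [[-3.53, -0.49, -0.39], [-0.0, 0.0, 0.14]]
6 [[-3.57, 0.0, -0.39], [-0.0, 0.0, 0.14]]
7 [[-3.53, 0.5, -0.39], [-0.0, 0.0, 0.14]]
8 [[-3.43, 0.99, -0.39], [-0.0, 0.0, 0.14]]
9 [[-3.26, 1.45, -0.39], [-0.0, 0.0, 0.14]]
10 [[-3.03, 1.89, -0.39], [-0.0, 0.0, 0.14]]
11 [[-2.73, 2.3, -0.39], [-0.0, 0.0, 0.14]]
12 [[-2.39, 2.65, -0.39], [-0.0, 0.0, 0.14]]
13 [[-2.0, 2.96, -0.39], [-0.0, 0.0, 0.14]]
14 [[-1.56, 3.21, -0.39], [-0.0, 0.0, 0.14]]
15 [[-1.1, 3.39, -0.39], [-0.0, 0.0, 0.14]]
16 [[-0.62, 3.51, -0.39], [-0.0, 0.0, 0.14]]
17 [[-0.12, 3.57, -0.39], [-0.0, 0.0, 0.14]]
18 [[0.37, 3.55, -0.39], [-0.0, 0.0, 0.14]]
```

Emit:
{"fn": "send_rows", "kwargs": {"increments": [[9.1, [-2.4, -2.6, -0.4], [0, 0, 0.14]], [9.1, [-2.7, -2.3, -0.4], [0, 0, 0.14]], [9.1, [-3.0, -1.9, -0.4], [0, 0, 0.14]], [9.1, [-3.3, -1.4, -0.4], [0, 0, 0.14]], [9.1, [-3.4, -1.0, -0.4], [0, 0, 0.14]]]}}

```text
clock: 0.6
position: [0.3163, 0.3951, 0.2466]
ee_rot: [-1.698, -2.643, 0.001]
force: [0.2, -0.8, 1.0]
width: 0.99
gripper_force: 0.0
```

Emit:
{"fn": "send_rows", "kwargs": {"increments": [[9.1, [-3.5, -0.5, -0.4], [0, 0, 0.14]], [9.1, [-3.6, 0, -0.4], [0, 0, 0.14]], [9.1, [-3.5, 0.5, -0.4], [0, 0, 0.14]], [9.1, [-3.4, 1.0, -0.4], [0, 0, 0.14]], [9.1, [-3.3, 1.4, -0.4], [0, 0, 0.14]]]}}

```text
clock: 1.1
position: [0.3674, 0.2248, 0.2667]
ee_rot: [-2.501, -1.901, 0.0]
force: [1.2, -0.5, -0.3]
width: 0.993
gripper_force: 0.0
```

Emit:
{"fn": "send_rows", "kwargs": {"increments": [[9.1, [-3.0, 1.9, -0.4], [0, 0, 0.14]], [9.1, [-2.7, 2.3, -0.4], [0, 0, 0.14]], [9.1, [-2.4, 2.6, -0.4], [0, 0, 0.14]], [9.1, [-2.0, 3.0, -0.4], [0, 0, 0.14]], [9.1, [0, 0, 0], [0, 0, 0]]]}}

```text
clock: 1.6
position: [0.4098, 0.0856, 0.2833]
ee_rot: [2.932, 1.128, 0.002]
force: [0.6, 0.7, -0.3]
width: 0.993
gripper_force: 0.0
```

Run:
```python
from h import *
s=arm.observe();print(s["clock"],s["joints"].round(2),s["position"])
plan([.465,-.083,.27],-86.9)
```

```text
1.6 [-0.87  0.01  0.56  1.98 -0.01  1.15 -1.15] [0.40975922 0.0855764  0.28327723]
0 [[-1.44, 3.24, 0.27], [0.0, -0.0, 0.136]]
1 [[-0.99, 3.41, 0.27], [0.0, -0.0, 0.136]]
2 [[-0.52, 3.51, 0.27], [0.0, -0.0, 0.136]]
3 [[-0.03, 3.55, 0.27], [0.0, -0.0, 0.136]]
4 [[0.45, 3.52, 0.27], [0.0, -0.0, 0.136]]
```

Emit:
{"fn": "send_rows", "kwargs": {"increments": [[9.1, [-1.4, 3.2, 0.3], [0, 0, 0.136]], [9.1, [-1.0, 3.4, 0.3], [0, 0, 0.136]], [9.1, [-0.5, 3.5, 0.3], [0, 0, 0.136]], [9.1, [0, 3.5, 0.3], [0, 0, 0.136]], [9.1, [0.5, 3.5, 0.2], [0, 0, 0.136]]]}}

```text
clock: 2.1
position: [0.4665, -0.0769, 0.2684]
ee_rot: [-3.14, -0.097, 0.0]
force: [-0.4, -0.3, -0.1]
width: 0.992
gripper_force: 0.0
```

Emit:
{"fn": "send_rows", "kwargs": {"increments": [[9.1, [0, 0, 0], [0, 0, 0]]]}}

```text
clock: 2.2
position: [0.467, -0.0803, 0.2686]
ee_rot: [3.138, 0.089, 0.0]
force: [-0.1, 0.9, -0.2]
width: 0.995
gripper_force: 0.0
```

Run:
```python
from h import *
cv2.imwrite("pics/b.png",arm.get_image("scene")[:,:,::-1][80:280,240:480].repeat(2,0).repeat(2,1))
s=arm.observe();print(s["clock"],s["joints"].round(2),s["position"])
plan([.465,-.083,.118],-86.9)
```

```text
2.25 [-0.62  0.16  0.79  1.91 -0.12  1.12 -1.29] [ 0.46647093 -0.07794891  0.26837793]
0 [[-0.04, 0.12, 3.76], [0.0, 0.0, 0.002]]
1 [[-0.04, 0.12, 3.76], [0.0, 0.0, 0.002]]
2 [[-0.04, 0.12, 3.76], [0.0, 0.0, 0.002]]
3 [[-0.04, 0.12, 3.76], [0.0, 0.0, 0.002]]
```

View pics/b.png

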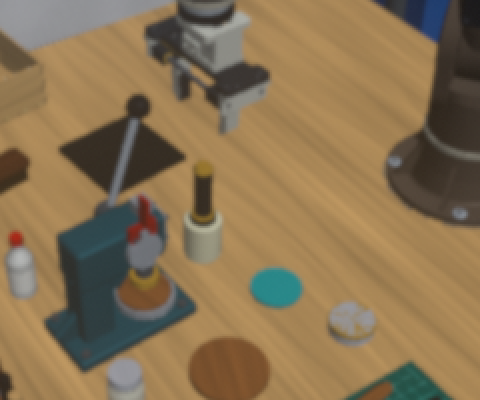

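Picture: the gripper is above the maul (cap at (204,168) in the crop), with the fingers straddling it and the lever and ball clear behind at (138,105). Descend and grip.

Emit:
{"fn": "send_rows", "kwargs": {"increments": [[9.1, [-0.1, 0.3, 4.0], [0, 0, 0]], [9.1, [-0.1, 0.2, 4.0], [0, 0, 0]], [9.1, [0, 0, 4.0], [0, 0, 0]], [9.1, [0, 0, 3.0], [0, 0, 0]], [9.1, [0, 0, 0], [0, 0, 0]]]}}

```text
clock: 2.75
position: [0.4619, -0.0795, 0.1156]
ee_rot: [-3.139, -0.108, 0.011]
force: [-0.2, -0.4, -0.1]
width: 0.99
gripper_force: 0.0
```

Emit:
{"fn": "send_rows", "kwargs": {"increments": [[2, [0, 0, 0], [0, 0, 0]], [2, [0, 0, 0], [0, 0, 0]], [2, [0, 0, 0], [0, 0, 0]], [2, [0, 0, 0], [0, 0, 0]], [2, [0, 0, 0], [0, 0, 0]]], "force": 30}}

```text
clock: 3.25
position: [0.4652, -0.0812, 0.1194]
ee_rot: [-3.139, -0.104, -0.002]
force: [0.6, 0.8, 0.5]
width: 0.606
gripper_force: 0.0
```

Emit:
{"fn": "send_rows", "kwargs": {"increments": [[2, [0, 0, 0], [0, 0, 0]], [2, [0, 0, 0], [0, 0, 0]], [2, [0, 0, 0], [0, 0, 0]]]}}

```text
clock: 3.55
position: [0.4647, -0.0814, 0.1187]
ee_rot: [-3.14, -0.103, 0.0]
force: [-0.0, -0.1, 0.3]
width: 0.348
gripper_force: 0.3
```

Emit:
{"fn": "send_rows", "kwargs": {"increments": [[2, [0, 0, 0], [0, 0, 0]], [2, [0, 0, 0], [0, 0, 0]], [2, [0, 0, 0], [0, 0, 0]], [2, [0, 0, -1], [0, 0, 0]], [2, [0, 0, -1], [0, 0, 0]]], "force": 30}}

```text
clock: 4.05
position: [0.4644, -0.0814, 0.1392]
ee_rot: [3.14, 0.103, -0.002]
force: [0.3, 0.7, -3.3]
width: 0.299
gripper_force: 30.0
```

Emit:
{"fn": "send_rows", "kwargs": {"increments": [[2, [0, 0, -1.0], [0, 0, 0]], [2, [0, 0, -1], [0, 0, 0]], [2, [0, 0, 0], [0, 0, 0]], [2, [0, 0, 0], [0, 0, 0]]]}}

```text
clock: 4.45
position: [0.465, -0.0812, 0.159]
ee_rot: [-3.139, -0.104, -0.001]
force: [0.3, -0.8, -3.5]
width: 0.298
gripper_force: 30.0
```

Run:
```python
from h import *
s=arm.observe();print(s["force"],s["width"],s["gripper_force"],s["position"])
plan([.454,-.357,.162],-86.9,step=.026)
```

```text
[ 0.29580985 -0.75026421 -3.48725523] 0.29828213649938123 29.950801134109497 [ 0.46496685 -0.08116566  0.15902787]
0 [[-0.27, 2.5, -0.03], [-0.0, -0.0, 0.001]]
1 [[-0.26, 2.5, -0.03], [-0.0, -0.0, 0.001]]
2 [[-0.26, 2.5, -0.03], [-0.0, -0.0, 0.001]]
3 [[-0.26, 2.5, -0.03], [-0.0, -0.0, 0.001]]
4 [[-0.25, 2.5, -0.03], [-0.0, -0.0, 0.001]]
5 [[-0.25, 2.5, -0.03], [-0.0, -0.0, 0.001]]
6 [[-0.25, 2.5, -0.03], [-0.0, -0.0, 0.001]]
7 [[-0.25, 2.5, -0.03], [-0.0, -0.0, 0.001]]
8 [[-0.24, 2.5, -0.03], [-0.0, -0.0, 0.001]]
9 [[-0.24, 2.5, -0.03], [-0.0, -0.0, 0.001]]
10 [[-0.24, 2.5, -0.03], [-0.0, -0.0, 0.001]]
```

Emit:
{"fn": "send_rows", "kwargs": {"increments": [[2, [-0.1, 1.0, 0], [0, 0, 0]], [2, [-0.2, 2.0, 0], [0, 0, 0]], [2, [-0.3, 3.0, 0], [0, 0, 0]], [2, [-0.3, 3.0, 0], [0, 0, 0]], [2, [-0.3, 3.0, 0], [0, 0, 0]]]}}

```text
clock: 4.95
position: [0.46, -0.2037, 0.1583]
ee_rot: [3.14, 0.103, -0.001]
force: [-0.2, 0.6, -4.4]
width: 0.297
gripper_force: 30.0
```

Emit:
{"fn": "send_rows", "kwargs": {"increments": [[2, [-0.3, 3.0, 0], [0, 0, 0]], [2, [-0.3, 3.0, 0], [0, 0, 0]], [2, [-0.3, 3.0, 0], [0, 0, 0]], [2, [-0.3, 3.0, 0], [0, 0, 0]], [2, [-0.2, 2.0, 0], [0, 0, 0]]]}}

```text
clock: 5.45
position: [0.4545, -0.3457, 0.1582]
ee_rot: [3.139, 0.1, -0.002]
force: [-0.0, 0.4, -2.7]
width: 0.3
gripper_force: 30.0
```

Emit:
{"fn": "send_rows", "kwargs": {"increments": [[2, [-0.1, 1.5, 0], [0, 0, 0]], [2, [0, 0, 0], [0, 0, 0]], [2, [0, 0, 1.0], [0, 0, 0]], [2, [0, 0, 0.7], [0, 0, 0]], [2, [0, 0, 0], [0, 0, 0]]]}}

```text
clock: 5.95
position: [0.4554, -0.3558, 0.14]
ee_rot: [-3.138, -0.105, 0.003]
force: [0.1, -0.3, -2.9]
width: 0.301
gripper_force: 30.0
```

Run:
```python
from h import *
cv2.imwrite("pics/c.png",arm.get_image("scene")[:,:,::-1][60:260,220:420].repeat(2,0).repeat(2,1))
s=arm.observe();print(s["force"],s["joints"].round(2),s["position"],s["ee_rot"])
plan([.454,-.357,.131],-86.9,step=.005)
```

```text
[-0.17615781  0.04130234 -3.40651093] [ 0.08  0.52  0.71  1.83 -0.41  0.95 -0.53] [ 0.45563446 -0.35622186  0.14068461] [-3.13830735e+00 -1.05036809e-01  2.42550215e-03]
0 [[-0.08, 0.03, 0.48], [-0.001, 0.001, 0.006]]
1 [[-0.08, 0.03, 0.48], [-0.001, 0.001, 0.006]]
```

View pics/c.png

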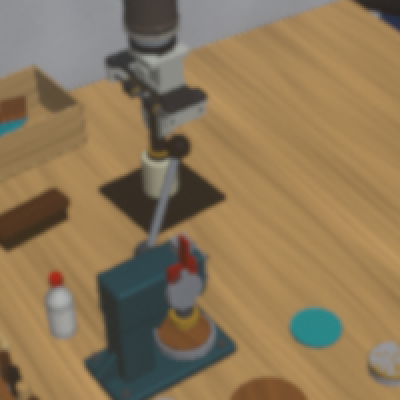

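The maul hangs upright over the board's middle (crop: head at (158,180), board about (162,190)). Now lower it to contact and watch the force.

Emit:
{"fn": "send_rows", "kwargs": {"increments": [[2, [0, 0, 0.4], [0, 0, 0]], [2, [0, 0, 0.3], [0, 0, 0]], [2, [0, 0, 0.1], [0, 0, 0]], [2, [0, 0, 0], [0, 0, 0]]]}}

```text
clock: 6.4
position: [0.4559, -0.3575, 0.1336]
ee_rot: [-3.14, -0.103, 0.0]
force: [-0.2, 0.3, -4.3]
width: 0.297
gripper_force: 30.0
```

Emit:
{"fn": "send_rows", "kwargs": {"increments": [[2, [0, 0, 0.1], [0, 0, 0]], [2, [0, 0, 0], [0, 0, 0]]]}}

```text
clock: 6.6
position: [0.4559, -0.3576, 0.1327]
ee_rot: [-3.14, -0.103, -0.0]
force: [0.4, -0.8, -3.2]
width: 0.295
gripper_force: 30.0
```

Emit:
{"fn": "send_rows", "kwargs": {"increments": [[2, [0, 0, 0.1], [0, 0, 0]], [2, [0, 0, 0], [0, 0, 0]]]}}

```text
clock: 6.8
position: [0.4559, -0.3576, 0.1317]
ee_rot: [-3.14, -0.103, -0.0]
force: [-0.0, 0.3, -3.5]
width: 0.303
gripper_force: 30.0
```

Emit:
{"fn": "send_rows", "kwargs": {"increments": [[2, [0, 0, 0.1], [0, 0, 0]], [2, [0, 0, 0], [0, 0, 0]]]}}

```text
clock: 7.0
position: [0.4559, -0.3576, 0.1307]
ee_rot: [3.14, 0.103, 0.0]
force: [-0.0, -0.2, -4.0]
width: 0.298
gripper_force: 30.0
```

Emit:
{"fn": "send_rows", "kwargs": {"increments": [[2, [0, 0, 0.1], [0, 0, 0]], [2, [0, 0, 0], [0, 0, 0]]]}}

```text
clock: 7.2
position: [0.4561, -0.358, 0.1305]
ee_rot: [3.14, 0.103, 0.001]
force: [-2.1, 0.6, 5.0]
width: 0.298
gripper_force: 30.0
```

Emit:
{"fn": "send_rows", "kwargs": {"increments": [[2, [0, 0, 0.1], [0, 0, 0]], [2, [0, 0, 0], [0, 0, 0]]]}}

```text
clock: 7.4
position: [0.4562, -0.3582, 0.1304]
ee_rot: [3.14, 0.103, 0.003]
force: [-4.9, 2.8, 15.0]
width: 0.299
gripper_force: 30.0
```

Emit:
{"fn": "send_rows", "kwargs": {"increments": [[2, [0, 0, -0.15], [0, 0, 0]], [3.2, [0, 0, 0], [0, 0, 0]], [4, [0, 0, 0], [0, 0, 0]], [6, [0, 0, 0], [0, 0, 0]], [8, [0, 0, 0], [0, 0, 0]]]}}

```text
clock: 7.9
position: [0.4559, -0.3576, 0.1301]
ee_rot: [3.14, 0.103, -0.0]
force: [0.1, 0.5, -0.9]
width: 0.559
gripper_force: 0.0
```

Emit:
{"fn": "send_rows", "kwargs": {"increments": [[8, [0, 0, 0], [0, 0, 0]], [8, [0, 0, 0], [0, 0, 0]], [8, [0, 0, 0], [0, 0, 0]]]}}

```text
clock: 8.2
position: [0.4559, -0.3576, 0.1302]
ee_rot: [-3.14, -0.103, 0.0]
force: [0.3, 0.6, -0.9]
width: 0.82
gripper_force: 0.0
```

Emit:
{"fn": "send_rows", "kwargs": {"increments": [[8, [0, 0, -2.0], [0, 0, 0]], [8, [0, 0, -3.0], [0, 0, 0]], [8, [0, 0, -4.0], [0, 0, 0]], [8, [0, 0, -4.0], [0, 0, 0]], [0, [0, 0, 0], [0, 0, 0]]]}}

```text
clock: 8.7
position: [0.4575, -0.3599, 0.2654]
ee_rot: [3.135, 0.102, 0.011]
force: [0.4, -0.8, -0.4]
width: 0.82
gripper_force: 0.0
```

Run:
```python
from h import *
im=arm.get_image("top"); cv2.imwrite("pics/d.png",im[:,:,::-1][130:290,290:490].repeat(3,0).repeat(3,1))
plan([.43,.017,.26],3.1,step=.037)
```

```text
0 [[-0.02, -3.42, 0.02], [0.0, -0.0, -0.142]]
1 [[0.46, -3.39, 0.02], [0.0, -0.0, -0.142]]
2 [[0.94, -3.29, 0.02], [0.0, -0.0, -0.142]]
3 [[1.39, -3.13, 0.02], [0.0, -0.0, -0.142]]
4 [[1.82, -2.9, 0.02], [0.0, -0.0, -0.142]]
5 [[2.21, -2.61, 0.02], [0.0, -0.0, -0.142]]
6 [[2.56, -2.27, 0.02], [0.0, -0.0, -0.142]]
7 [[2.86, -1.89, 0.02], [0.0, -0.0, -0.142]]
8 [[3.09, -1.47, 0.02], [0.0, -0.0, -0.142]]
9 [[3.27, -1.01, 0.03], [0.0, -0.0, -0.142]]
10 [[3.38, -0.54, 0.03], [0.0, -0.0, -0.142]]
```

View pics/d.png

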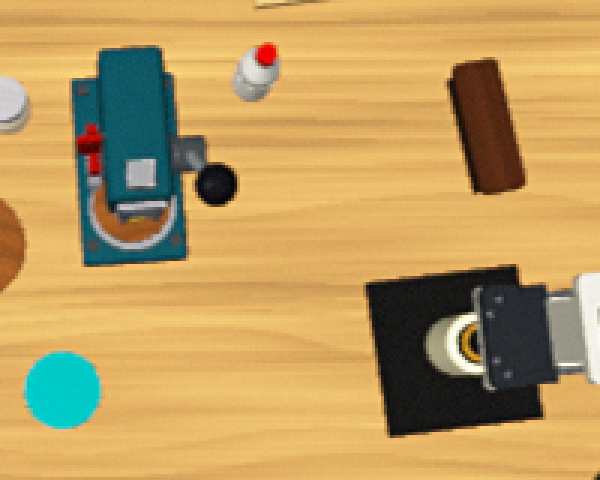

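The maul stands upright in the board's middle (crop (458,345)), released. Go on to the catch, fingers shut.

Emit:
{"fn": "send_rows", "kwargs": {"increments": [[0, [0, -3.4, 0], [0, 0, -0.14]], [0, [0.5, -3.4, 0], [0, 0, -0.14]], [0, [0.9, -3.3, 0], [0, 0, -0.14]], [0, [1.4, -3.1, 0], [0, 0, -0.14]], [0, [1.8, -2.9, 0], [0, 0, -0.14]]]}}

```text
clock: 9.25
position: [0.4435, -0.1855, 0.2591]
ee_rot: [-2.91, -1.182, 0.002]
force: [-0.2, 0.6, -0.3]
width: 0.358
gripper_force: 0.0
```

Emit:
{"fn": "send_rows", "kwargs": {"increments": [[0, [2.2, -2.6, 0], [0, 0, -0.14]], [0, [2.6, -2.3, 0], [0, 0, -0.14]], [0, [2.9, -1.9, 0], [0, 0, -0.14]], [0, [3.1, -1.5, 0], [0, 0, -0.14]], [0, [3.3, -1.0, 0], [0, 0, -0.14]]]}}

```text
clock: 9.75
position: [0.4333, -0.0136, 0.2593]
ee_rot: [-2.328, -2.108, 0.002]
force: [-0.1, 0.1, -0.0]
width: 0.003
gripper_force: 0.0
```

Emit:
{"fn": "send_rows", "kwargs": {"increments": [[0, [3.4, -0.5, 0], [0, 0, -0.14]], [0, [0, 0, 0], [0, 0, 0]], [0, [0, 0, 0], [0, 0, 0]]]}}

```text
clock: 10.05
position: [0.4323, 0.0195, 0.2593]
ee_rot: [-2.181, -2.26, 0.002]
force: [-0.3, -0.9, 0.2]
width: 0.004
gripper_force: 0.0
```

Run:
```python
from h import *
s=arm.observe();print(s["joints"].round(2),s["position"])
plan([.575,.0145,.240],3.1,step=.032)
```

```text
[-0.49  0.08  0.35  1.98 -0.03  1.09 -0.09] [0.43228047 0.01948987 0.25932096]
0 [[-0.2, 2.85, 0.38], [-0.0, 0.0, -0.004]]
1 [[-0.21, 2.85, 0.38], [-0.0, 0.0, -0.004]]
2 [[-0.22, 2.85, 0.38], [-0.0, 0.0, -0.004]]
3 [[-0.23, 2.85, 0.38], [-0.0, 0.0, -0.004]]
4 [[-0.24, 2.85, 0.39], [-0.0, 0.0, -0.004]]
```

Emit:
{"fn": "send_rows", "kwargs": {"increments": [[0, [-0.2, 2.8, 0.4], [0, 0, -0.02]], [0, [-0.2, 2.8, 0.4], [0, 0, 0]], [0, [-0.2, 2.8, 0.4], [0, 0, 0]], [0, [-0.2, 2.8, 0.4], [0, 0, 0]], [0, [-0.3, 2.5, 0.3], [0, 0, 0]]]}}

```text
clock: 10.55
position: [0.5713, 0.0133, 0.2402]
ee_rot: [-2.164, -2.278, 0.002]
force: [0.3, -0.2, 1.0]
width: 0.008
gripper_force: 0.0
```

Emit:
{"fn": "send_rows", "kwargs": {"increments": [[0, [0, 0, 0], [0, 0, 0]], [0, [0, 0, 0], [0, 0, 0]]]}}

```text
clock: 10.75
position: [0.5698, 0.0135, 0.2403]
ee_rot: [-2.163, -2.278, 0.003]
force: [0.3, -0.4, 0.5]
width: 0.004
gripper_force: 0.0
```

Run:
```python
from h import *
a=arm.get_image("scene")[:,:,::-1][110:230,260:380]; b=arm.get_image("top")[:,:,::-1][130:250,270:390]
cv2.imwrite("pics/e.png",cv2.resize(np.hstack([a,b]),None,fx=3.3,fy=3.3))
plan([.655,.018,.240],3.1,step=.02)
```

```text
0 [[-0.01, 1.71, 0.02], [-0.0, 0.0, -0.0]]
1 [[-0.01, 1.71, 0.02], [-0.0, 0.0, -0.0]]
2 [[-0.02, 1.71, 0.02], [-0.0, 0.0, -0.0]]
3 [[-0.02, 1.71, 0.02], [-0.0, 0.0, -0.0]]
4 [[-0.02, 1.71, 0.02], [-0.0, 0.0, -0.0]]
```

View pics/e.png

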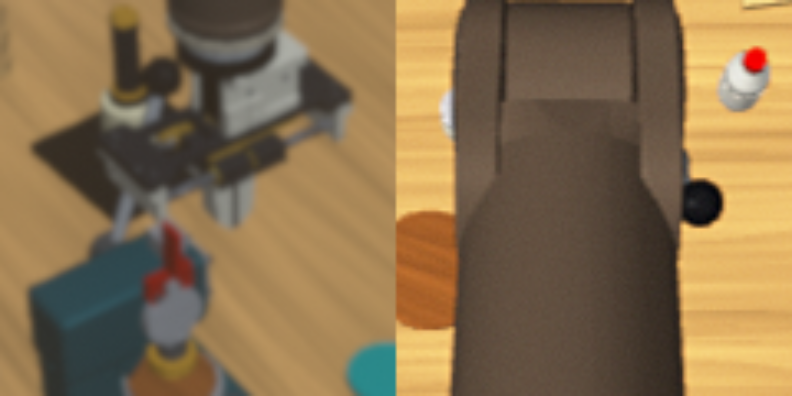

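Shut fingers at (232,205) stand in front of the red tab (172,240), at the same lateral place; the ball is clear of the arm. Push.

Emit:
{"fn": "send_rows", "kwargs": {"increments": [[0, [0, 1.5, 0], [0, 0, 0]], [0, [0, 1.5, 0], [0, 0, 0]], [0, [0, 1.0, 0], [0, 0, 0]], [0, [0, 1.0, 0], [0, 0, 0]], [0, [0, 1.0, 0], [0, 0, 0]]]}}

```text
clock: 11.35
position: [0.6304, 0.0183, 0.2414]
ee_rot: [-2.16, -2.281, -0.0]
force: [0.4, 0.6, 1.1]
width: 0.003
gripper_force: 0.1
```

Emit:
{"fn": "send_rows", "kwargs": {"increments": [[0, [0, 1.0, 0], [0, 0, 0]], [0, [0, 1.0, 0], [0, 0, 0]], [0, [0, 0.6, 0], [0, 0, 0]], [0, [0, 0, 0], [0, 0, 0]]]}}

```text
clock: 11.75
position: [0.6569, 0.0199, 0.2409]
ee_rot: [2.16, 2.281, -0.0]
force: [0.4, 0.5, 0.8]
width: 0.006
gripper_force: 0.0
```

Run:
```python
from h import *
s=arm.observe();print(s["joints"].round(2),s["position"],s["force"])
a=arm.get_image("scene")[:,:,::-1][110:230,260:380]
cv2.imwrite("pics/f.png",cv2.resize(a,None,fx=4,fy=4))
```

```text
[-0.35  0.49  0.37  1.49 -0.19  1.2   0.1 ] [0.65689444 0.01986698 0.24091405] [0.41102566 0.46683353 0.75709336]
```

View pics/f.png

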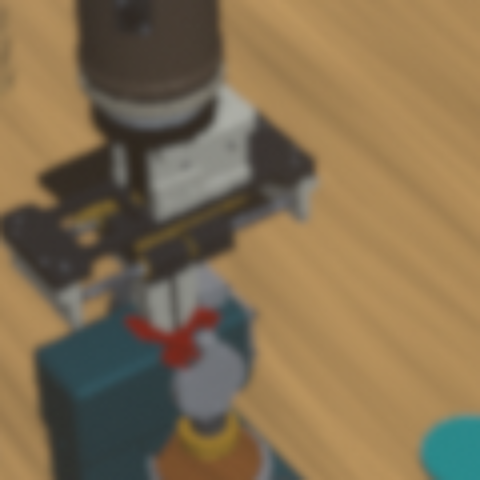

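The tab has swung over: it lies back at (140,325) and the nose has turned forward. Retreat upwards, then check and measure the ball once more.

Emit:
{"fn": "send_rows", "kwargs": {"increments": [[0, [0, 0.5, 0], [0, 0, 0]], [0, [0, 0, -3.0], [0, 0, 0]], [0, [0, 0, -4.5], [0, 0, 0]], [0, [0, 0, -4.5], [0, 0, 0]], [0, [0, 0, -4.5], [0, 0, 0]]]}}

```text
clock: 12.3
position: [0.6607, 0.0201, 0.4083]
ee_rot: [2.16, 2.281, 0.0]
force: [1.2, -0.3, 0.4]
width: 0.003
gripper_force: 0.0
```

Run:
```python
from h import *
s=arm.observe();print(s["joints"].round(2),s["position"],s["force"])
a=arm.get_image("scene")[:,:,::-1]
cv2.imwrite("pics/g.png",cv2.resize(a[110:230,260:380],None,fx=4,fy=4))
plan([.571,-.0795,.405],-86.9,step=.04)
```

```text
[-0.35  0.44  0.41  1.17 -0.17  1.57  0.08] [0.66074664 0.0200725  0.40829496] [ 1.19399058 -0.27802643  0.43740753]
0 [[-0.86, -0.88, 0.1], [0.001, -0.001, 0.143]]
1 [[-0.97, -0.75, 0.1], [0.001, -0.001, 0.143]]
2 [[-1.07, -0.6, 0.1], [0.001, -0.001, 0.143]]
3 [[-1.14, -0.45, 0.1], [0.001, -0.001, 0.143]]
4 [[-1.2, -0.28, 0.1], [0.001, -0.001, 0.143]]
5 [[-1.22, -0.1, 0.1], [0.001, -0.001, 0.143]]
6 [[-1.23, 0.07, 0.1], [0.001, -0.001, 0.143]]
7 [[-1.2, 0.25, 0.1], [0.001, -0.001, 0.143]]
8 [[-1.16, 0.41, 0.1], [0.001, -0.001, 0.143]]
9 [[-1.09, 0.57, 0.1], [0.001, -0.001, 0.143]]
10 [[-0.99, 0.72, 0.11], [0.001, -0.001, 0.143]]
```

View pics/g.png

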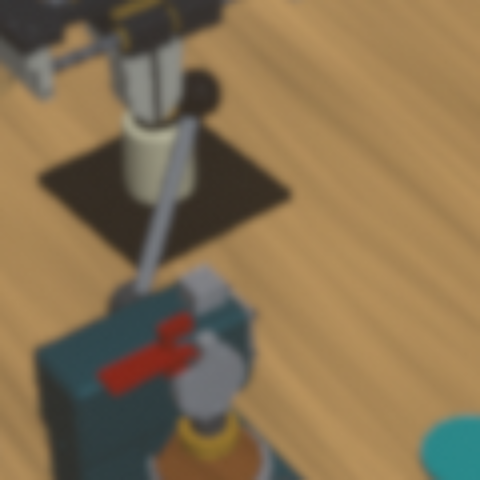

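The catch lies level, fully back (tab at (125,372)), and the ball is unmoved at full-image (310,133). Go over the ball, opening on the way.

Emit:
{"fn": "send_rows", "kwargs": {"increments": [[9, [-0.9, -0.9, 0], [0, 0, 0.143]], [9, [-1.0, -0.7, 0], [0, 0, 0.143]], [9, [-1.1, -0.6, 0], [0, 0, 0.143]], [9, [-1.1, -0.5, 0], [0, 0, 0.143]], [9, [-1.2, -0.3, 0], [0, 0, 0.143]]]}}

```text
clock: 12.85
position: [0.6188, -0.0257, 0.4064]
ee_rot: [-2.825, -1.373, -0.001]
force: [-0.7, -0.1, -0.3]
width: 0.387
gripper_force: 0.0
```

Emit:
{"fn": "send_rows", "kwargs": {"increments": [[9, [-1.2, -0.1, 0], [0, 0, 0.143]], [9, [-1.2, 0.1, 0], [0, 0, 0.143]], [9, [-1.2, 0.2, 0], [0, 0, 0.143]], [9, [-1.2, 0.4, 0], [0, 0, 0.143]], [9, [-1.1, 0.6, 0], [0, 0, 0.143]]]}}

```text
clock: 13.35
position: [0.577, -0.0707, 0.4064]
ee_rot: [-3.127, -0.298, -0.001]
force: [-0.4, -0.1, 0.5]
width: 0.825
gripper_force: 0.0
```

Emit:
{"fn": "send_rows", "kwargs": {"increments": [[9, [-1.0, 0.7, 0], [0, 0, 0.143]], [9, [0, 0, 0], [0, 0, 0]], [9, [0, 0, 0], [0, 0, 0]]]}}

```text
clock: 13.65
position: [0.5692, -0.0787, 0.4064]
ee_rot: [-3.14, -0.09, -0.001]
force: [0.5, 0.7, 0.1]
width: 0.979
gripper_force: 0.0
```

Run:
```python
from h import *
s=arm.observe();print(s["joints"].round(2),s["position"],s["force"])
plan([.571,-.0795,.306],-86.9,step=.035)
```

```text
[-0.5   0.3   0.77  1.43 -0.21  1.5  -1.25] [ 0.5691707  -0.07873141  0.40641306] [0.50218489 0.68010351 0.12742381]
0 [[0.06, 0.03, 3.35], [-0.0, -0.0, 0.001]]
1 [[0.06, 0.03, 3.35], [-0.0, -0.0, 0.001]]
2 [[0.06, 0.03, 3.35], [-0.0, -0.0, 0.001]]
```

Emit:
{"fn": "send_rows", "kwargs": {"increments": [[9, [0.1, 0.1, 3.3], [0, 0, 0]], [9, [0.1, 0, 3.3], [0, 0, 0]], [9, [0, 0, 2.5], [0, 0, 0]], [9, [0, 0, 0.9], [0, 0, 0]], [9, [0, 0, 0], [0, 0, 0]]], "force": 10}}

```text
clock: 14.15
position: [0.5709, -0.0793, 0.3053]
ee_rot: [-3.14, -0.087, 0.003]
force: [0.9, -0.6, 0.4]
width: 0.979
gripper_force: 0.0
```

Emit:
{"fn": "send_rows", "kwargs": {"increments": [[3, [0, 0, 0], [0, 0, 0]], [3, [0, 0, 0], [0, 0, 0]], [3, [0, 0, 0], [0, 0, 0]], [3, [0, 0, 0], [0, 0, 0]], [3, [0, 0, 0], [0, 0, 0]]]}}

```text
clock: 14.65
position: [0.5712, -0.0801, 0.3066]
ee_rot: [-3.14, -0.083, -0.001]
force: [0.2, 0.2, -1.0]
width: 0.595
gripper_force: 0.0
```

Emit:
{"fn": "send_rows", "kwargs": {"increments": [[3, [0, 0, 0], [0, 0, 0]], [3, [0, 0, 0], [0, 0, 0]], [3, [0, 0, 0], [0, 0, 0]], [3, [0, 0, 0], [0, 0, 0]]]}}

```text
clock: 15.05
position: [0.5711, -0.0805, 0.3063]
ee_rot: [3.14, 0.082, 0.0]
force: [0.8, -0.8, -0.4]
width: 0.363
gripper_force: 10.0
```

Gripped at the ball's diameter, with no side load. Plan the arc.

Run:
```python
import numpy as np
a=np.radians(70)-np.linspace(0,1.5,21); x=-.17*np.cos(a);z=.165+.17*np.sin(a)
for i in range(20): print(i,round((x[i+1]-x[i])*100,2),round(-(z[i+1]-z[i])*100,2), "abs",x[i+1].round(4),z[i+1].round(4))
```

```text
0 -1.18 0.48 abs -0.0699 0.3199
1 -1.14 0.57 abs -0.0814 0.3143
2 -1.1 0.65 abs -0.0923 0.3077
3 -1.04 0.73 abs -0.1028 0.3004
4 -0.99 0.81 abs -0.1126 0.2924
5 -0.92 0.88 abs -0.1218 0.2836
6 -0.85 0.95 abs -0.1304 0.2741
7 -0.78 1.01 abs -0.1382 0.264
8 -0.7 1.06 abs -0.1452 0.2534
9 -0.62 1.11 abs -0.1514 0.2423
10 -0.54 1.16 abs -0.1568 0.2307
11 -0.45 1.19 abs -0.1613 0.2188
12 -0.36 1.22 abs -0.1649 0.2065
13 -0.26 1.25 abs -0.1675 0.1941
14 -0.17 1.26 abs -0.1692 0.1814
15 -0.08 1.27 abs -0.17 0.1687
16 0.02 1.27 abs -0.1698 0.1559
17 0.12 1.27 abs -0.1686 0.1433
18 0.21 1.26 abs -0.1665 0.1307
19 0.3 1.24 abs -0.1635 0.1183
```

Emit:
{"fn": "send_rows", "kwargs": {"increments": [[3, [0, 0, 0], [0, 0, 0]], [3, [-0.6, 0, 0.2], [0, 0, 0]], [3, [-0.6, 0, 0.25], [0, 0, 0]], [3, [-1.1, 0, 0.6], [0, 0, 0]], [3, [0, 0, 0], [0, 0, 0]]], "force": 30}}

```text
clock: 15.55
position: [0.5474, -0.0819, 0.2956]
ee_rot: [3.14, 0.082, 0.001]
force: [3.4, -4.2, -0.6]
width: 0.354
gripper_force: 30.0
```

Emit:
{"fn": "send_rows", "kwargs": {"increments": [[3, [-1.1, 0, 0.65], [0, 0, 0]], [3, [-1.05, 0, 0.75], [0, 0, 0]], [3, [-1.0, 0, 0.8], [0, 0, 0]], [3, [-0.9, 0, 0.9], [0, 0, 0]], [3, [0, 0, 0], [0, 0, 0]]]}}

```text
clock: 16.05
position: [0.507, -0.0843, 0.2647]
ee_rot: [3.14, 0.081, -0.0]
force: [0.0, -4.6, 4.4]
width: 0.35
gripper_force: 30.0
```

Emit:
{"fn": "send_rows", "kwargs": {"increments": [[3, [-0.85, 0.05, 0.95], [0, 0, 0]], [3, [-0.8, 0.05, 1.0], [0, 0, 0]], [3, [-0.7, 0, 1.05], [0, 0, 0]], [3, [-0.6, 0, 1.1], [0, 0, 0]], [3, [-0.55, 0, 1.15], [0, 0, 0]]]}}

```text
clock: 16.55
position: [0.473, -0.0863, 0.2126]
ee_rot: [-3.14, -0.083, -0.001]
force: [0.2, -3.4, 6.2]
width: 0.352
gripper_force: 30.0
```

Emit:
{"fn": "send_rows", "kwargs": {"increments": [[3, [-0.45, 0, 1.2], [0, 0, 0]], [3, [-0.35, 0, 1.2], [0, 0, 0]], [3, [-0.25, 0, 1.25], [0, 0, 0]], [3, [-0.2, 0, 1.25], [0, 0, 0]], [3, [0, 0, 0], [0, 0, 0]]]}}

```text
clock: 17.05
position: [0.4602, -0.0871, 0.1628]
ee_rot: [3.14, 0.082, -0.002]
force: [-1.7, -2.8, 5.3]
width: 0.355
gripper_force: 30.0
```

Run:
```python
from h import *
s=arm.observe();print(s["joints"].round(2),s["position"],s["force"])
a=-np.arcsin((.165-(s["position"][2]+.019))/.17);print("alpha deg",np.degrees(a),"x err vs arc",s["position"][0]-(.629-.17*np.cos(a)))
```

```text
[-0.5   0.29  0.72  2.07 -0.25  0.87 -1.16] [ 0.46016572 -0.08713136  0.16276452] [-1.74058838 -2.80277177  5.30884409]
alpha deg 5.6594107483689315 x err vs arc 0.0003370849901075945
```

Emit:
{"fn": "send_rows", "kwargs": {"increments": [[3, [-0.1, 0, 1.25], [0, 0, 0]], [3, [0, 0, 1.25], [0, 0, 0]], [3, [0.1, 0, 1.25], [0, 0, 0]], [3, [0.2, 0, 1.25], [0, 0, 0]], [3, [0, 0, 0], [0, 0, 0]]], "force": 40}}

```text
clock: 17.55
position: [0.4622, -0.087, 0.1129]
ee_rot: [3.14, 0.082, -0.002]
force: [-2.9, -2.7, 5.1]
width: 0.349
gripper_force: 40.0
```

Emit:
{"fn": "send_rows", "kwargs": {"increments": [[3, [0.15, 0, 0.6], [0, 0, 0]], [3, [0.15, 0, 0.6], [0, 0, 0]], [3, [0, 0, 0], [0, 0, 0]]]}}

```text
clock: 17.85
position: [0.4648, -0.0869, 0.1017]
ee_rot: [-3.14, -0.082, 0.002]
force: [-7.2, -4.0, 11.6]
width: 0.352
gripper_force: 40.0
```

Emit:
{"fn": "send_rows", "kwargs": {"increments": [[3, [0.05, 0, 0.2], [0, 0, 0]], [3, [0, 0, 0], [0, 0, 0]], [3, [0, 0, 0], [0, 0, 0]]]}}

```text
clock: 18.15
position: [0.4652, -0.0868, 0.1002]
ee_rot: [-3.14, -0.082, 0.002]
force: [-8.3, -4.0, 14.8]
width: 0.349
gripper_force: 40.0
```

Emit:
{"fn": "send_rows", "kwargs": {"increments": [[3, [0.05, 0, 0.2], [0, 0, 0]], [3, [0, 0, 0], [0, 0, 0]], [3, [0, 0, 0], [0, 0, 0]]]}}

```text
clock: 18.45
position: [0.4657, -0.0868, 0.0984]
ee_rot: [-3.139, -0.082, 0.002]
force: [-8.1, -3.8, 16.5]
width: 0.347
gripper_force: 40.0
```

Emit:
{"fn": "send_rows", "kwargs": {"increments": [[3, [0, 0, 0.2], [0, 0, 0]], [3, [0, 0, 0], [0, 0, 0]], [3, [0, 0, 0], [0, 0, 0]]], "force": 50}}

```text
clock: 18.75
position: [0.4662, -0.0867, 0.0967]
ee_rot: [-3.139, -0.082, 0.0]
force: [-7.6, -3.1, 19.0]
width: 0.346
gripper_force: 50.0
```

Run:
```python
from h import *
s=arm.observe();print(s["position"],s["force"])
a=arm.get_image("scene")[:,:,::-1]
o=cv2.resize(a[110:260,250:400],None,fx=4,fy=4); cv2.imwrite("pics/i.png",o)
# predicted at full stop: ball centre
for z,x in((.118,.466),):print(proj("scene",np.array([x,-.0855,z])))
```

```text
[ 0.46620858 -0.08674959  0.09665893] [-7.57241424 -3.0735683  18.9975678 ]
[340.79870937 177.54648202]
```

View pics/i.png

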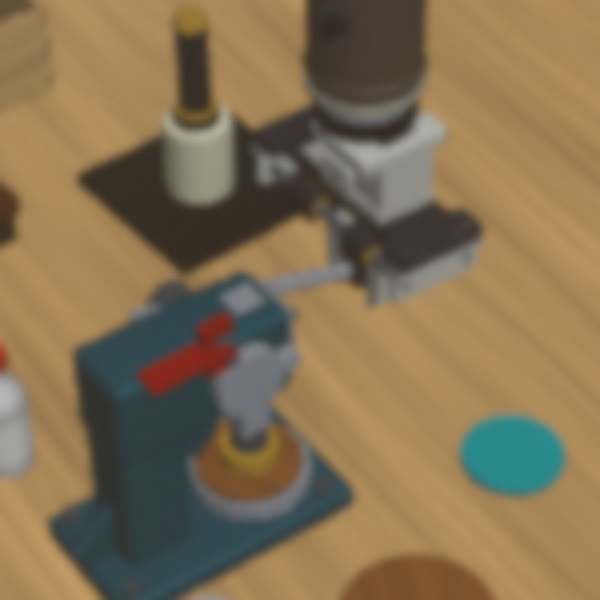

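The lever is down and the die is on the coaster: the ball has travelled 105 mm forward and 210 mm down, against 105/207 nominal. About 20 N is above the stop force, the maul stands on the board, and the coaster lies under the die. Hold briefly, then hand in.

Emit:
{"fn": "send_rows", "kwargs": {"increments": [[3, [0, 0, 0], [0, 0, 0]], [3, [0, 0, 0], [0, 0, 0]], [3, [0, 0, 0], [0, 0, 0]], [3, [0, 0, 0], [0, 0, 0]], [3, [0, 0, 0], [0, 0, 0]]]}}

```text
clock: 19.3
position: [0.4662, -0.0868, 0.0967]
ee_rot: [-3.139, -0.082, 0.0]
force: [-8.3, -3.7, 19.7]
width: 0.347
gripper_force: 50.0
```

Run:
```python
from h import *
s=arm.observe();print(s["position"],s["force"],s["width"])
if s["gripper_force"]>40 and s["position"][2]<.099: print(arm.sign_off())
```

```text
[ 0.46620214 -0.08675603  0.09668376] [-8.3486305  -3.67798886 19.65929641] 0.34670143158532973
the job is handed in; nothing more can be done
None
```

I handed the job in at about 19 s: the maul stands upright and released on the board, the catch is fully back, and the gripper is still holding the lever down at its stop with the die on the coaster.

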